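# Nest the pewter cup and hold the cam lift at its top

## Task

On the jeweller's bench, nest the loose silvery pewter cup into the matching cup that stands on the blue cam lift, fully seated, and let it go. Then swing the cam lever up by its red grip until the lift is at its highest, which is with the lever straight up, and finish the program still holding the lever there with the fingers, against its return spring, with the nested cups standing on the raised table. Leave the jar, the green wax block and the hammer alone.

Things in the scene. Friction and masses are not known exactly. Their poses are not given: they have to be found in the camera images.
- loose_cup: Loose silvery pewter cup on the bench, 62 mm high, 0.13 kg, open on top. Origin: centre of its underside, z up. Foot diameter 34, cone to 46 at 34 mm height; from there to the rim a straight collar, outside 56, inside 50. Grasp across the collar. Nested, its shoulder (at 34 mm) rests on the other cup's rim: origin 28 mm above the other's, its collar all above that rim, 2 mm radial play.
- seat_cup: The matching pewter cup, same shape and size, standing loose in the shallow locating ring on top of the lift table. Origin at the centre of its underside, which starts 78 mm above the bench; its rim starts at 140 mm.
- stand: Blue and steel cam lift, fixed to the bench; place and yaw vary. Origin under the centre of its 130 x 110 x 12 mm base plate, below the lift table's axis; z up. The lever is on its -y side. A thin 190 mm gauge post (only a height marker) stands 110 mm out on its +x side, its pointer reaching back to 85 mm from the centre.
- table_seat (a point): Centre of the top of the round blue lift table (84 mm diameter), on which the seat cup stands; 78 mm above the bench at rest, 96 mm at the top of the lift. A 4 mm high ring round it (inner diameter 38 mm) keeps the cup from sliding.
- lift_table (a joint): Height of the lift table above its rest, m: 0 at rest, 0.018 at the top of the cam. Driven only by the cam lever.
- cam_lever (a joint): Cam lever angle, rad. 0: at its stop, level, pointing to the stand's -x; grows as the grip swings up and over about the stand's y axis. At 1.571 the lever is straight up and the lift highest; beyond, the table sinks again; far stop 2.3. A spring always pulls it back to 0: about 3 N at the grip at the start, 4 N upright.
- lever_grip (a point): Centre of the red grip, a cylinder 20 mm in diameter, 30 mm long, parallel to the stand's y axis, at the lever's end, 100 mm from the pivot. 50 mm above the bench at the start, 150 mm with the lever upright. Can be pinched from above across its flat ends; it then turns between the pads (and creeps up to 12 mm, so check the angle) while the tool stays pointing down. The lever rod is 10 mm thick.
- lever_pivot (a point): Point on the lever's axis of rotation, in the plane in which the grip swings: at x 0, y -115 mm, z 50 mm in the stand's frame. The axis is the stand's y axis.
- jar: Closed jar, 54 mm diameter, 70 mm high, origin at the centre of its underside. Leave alone.
- wax_block: Green wax block 80 x 45 x 30 mm, origin at the centre of its underside. Leave alone.
- mallet: Hammer with a wooden handle, about 220 mm long, lying on the bench left of the lift; origin about the middle of its underside. Leave alone.
Not all that is in view belongs to the job. Leave any yellow look-alike of the loose_cup alone.

How it is judged:
On the way:
1. the loose cup is nested in the seat cup and let go while the lift is still down (z of loose_cup in the frame of seat_cup between 0.025 and 0.0315 m and horizontal distance between loose_cup and seat_cup below 0.005 m and angle between each of loose_cup, seat_cup's own z axis and vertical below 0.1 rad and distance between seat_cup and table_seat below 0.006 m and contact force between each of the arm, the fingers and loose_cup below 0.1 N and contact force between the fingers and seat_cup below 0.1 N and value of joint cam_lever below 0.3 rad), for 0.2 s.
At the end, for the whole second after the job is handed in: Loose cup nested (25-31.5 mm above the seat cup, centres within 5 mm, tilts under 0.1 rad), seat cup within 6 mm of its seat, cups untouched; lever still, within 0.2 rad of upright, table up over 17 mm, fingers on the lever with over 1 N; bystanders within 30 mm of their start (z of loose_cup in the frame of seat_cup between 0.025 and 0.0315 m and horizontal distance between loose_cup and seat_cup below 0.005 m and angle between each of loose_cup, seat_cup's own z axis and vertical below 0.1 rad and distance between seat_cup and table_seat below 0.006 m and contact force between each of the arm, the fingers and loose_cup below 0.1 N and contact force between the fingers and seat_cup below 0.1 N and value of joint cam_lever between 1.3708 and 1.7708 rad and value of joint lift_table above 0.017 m and contact force between the fingers and cam_lever above 1 N and velocity of joint cam_lever between -0.1 and 0.1 rad/s and linear speed of loose_cup below 0.02 m/s and distance of each of jar, wax_block, mallet from where it was at the start of the episode below 0.03 m); the arm keeps its last pose, push and grip.
It fails at once if a bystander (jar, wax block or hammer) is moved by more than 30 mm (distance of any of jar, wax_block, mallet from where it was at the start of the episode above 0.03 m).
It also fails if it takes over 54 s, if anything falls off the work surface, if the arm or the gripper's body presses on something with over 40 N, if the wrist force passes 120 N, or if a joint passes its speed limit or range.

## Robot

A 7-joint arm with a two-finger parallel gripper is mounted at the origin on the work surface. World frame = base frame: x ahead of the robot, y to its left, z up, the work surface at z = 0. Lengths are in m, angles in rad, forces in N, time in s.
With the tool pointing down it reaches from about 0.425 to 1.025 m from the base axis. Payload 3.6 kg.
Tool frame: the origin (TCP) lies midway between the tips of the shut fingers; the grasp point (between the pads) lies 19 mm behind it; x points along the fingers, y is the direction in which the jaws open and shut, and the axes are right-handed (so a half turn about x gives the same grasp; the last joint's range is limited). The gripper opens to 85 mm and grips with 20 to 120 N. Pads are 22 mm wide; open, the fingers measure 114 mm over their backs; the gripper's body (76 mm by 85 mm) begins 54 mm behind the grasp point. The pads swing forward as they close: fully open they stand 13 mm farther back than shut.
Start: joints at [-1.319, 0.591, 0.048, 1.609, -0.033, 0.943, -0.034], TCP at [0.245, 0.682, 0.231] pointing down, gripper open.
Joint ranges: [-2.69, 2.69], [-0.47, 2.24], [-1.27, 1.36], [0.19, 2.51], [-1.53, 4.68], [0.08, 2.07], [-3.09, 3.09]. Speed limits (rad/s): [2.57, 2.57, 3.14, 3.14, 3.14, 3.14, 3.14].

## Interface

Orientations are given as a unit quaternion [x, y, z, w].
In Python, from cell import manip gives the robot as it stands.
- The arm moves only by the shell command python3 -m inch 'ROWS'. ROWS is JSON, a list of rows, each a list of 3 entries, a list of its own where there are three numbers: the gripper's target within -1 to 1 (shut at 1, half-way at 0, fully open at -1), then the shift along the tool's x, y, z in units of 0.25 m (1.0 is 0.25 m), then the turn, a rotation vector about the tool's x, y, z in units of 4 degrees (1.0 is 4 degrees). In form: [[gripper, [tx, ty, tz], [rx, ry, rz]], ...]. A call has 1 to 20 rows; each row shifts and turns the pose as measured when the row begins, along the tool's axes as they then stand; what a row does not reach is not made up. A row lasts 1/12 s, in which the tool goes at most 41.7 mm and 7.16 degrees, less where a joint would pass 70% of its speed; a pose out of reach is approached as far as the arm can. A call with a number of a shift or a turn outside -1 to 1 is refused whole. A call with a gripper value outside its range is refused whole. The fingers move at their own pace and stop on an object; the grip force is fixed at half the most. Time passes only in rows, so rows that do not move let the fingers close. It gives the time, the measured TCP pose, the force and the opening at its end, in the units of the state.
- manip.observe(): the state, without advancing time (a new reading comes with each control period).
- manip.snapshot(name): name is "scene" or "top" or "wrist"; returns (picture, depth): 384x512x3 uint8, red, green, blue; 384x512 float32, m along the optical axis (not along the pixel's ray), 0 where there is no reading.
- manip.get_calibration(name): a dict with "K" (3x3 intrinsics, pixels), "R" (3x3) and "t" (3): a world point X has camera coordinates R X + t. Camera axes: x right, y down, z forward; pixel columns grow to the right and rows downward; lengths in m; the calibration is good to about 2 mm. A picture is of the moment at which its call begins: read the wrist's pose just before it. get_calibration takes no time and is no camera call; for the wrist camera it gives the pose at the moment of the call.
- manip.job_done(): hands the job in, once; it reports no verdict.
The state is a dict: "time_s": time; "joints": joint angles; "joint_vel": joint speeds; "effort": joint torques, N m; "tool_pos": TCP position; "eef_rot": TCP orientation; "wrist_force": force on the tool from outside, world axes, zero at the start; "wrist_torque": the same for the moment, N m; "width": opening from 0.0 (shut) to 1.0 (fully open).
Only numpy, scipy, OpenCV 4.12 (cv2) and the standard library are available. Lean on these libraries where they do the work, as an engineer would, in place of code of your own. Each camera call takes 0.05 s, during which the arm holds its last target. There are 200 camera calls.

## Working session

There is one attempt and no reset: what is moved stays moved. The work goes in short steps, Python scripts to look and compute and a shell command to move; the robot and the scene stay as the last step left them, time stands still between calls to the robot, and variables do not carry over. Pictures are saved under pics/ and viewed, about 8 in all and at most 12, crops included, and the job is handed in when it is done.

```bash
ls; mkdir -p pics; python3 - <<'E'
from cell import manip
import cv2,numpy as np
print(manip.observe())
for n in("scene","top"):
    p,d=manip.snapshot(n); c=manip.get_calibration(n)
    np.savez(f"pics/{n}0.npz",p=p,d=d,**c)
    cv2.imwrite(f"pics/{n}0.png",p[...,::-1]); print(n,c)
E
```

```text
pics
{'time_s': 0.0, 'joints': array([-1.31947841,  0.59211679,  0.04828539,  1.60985887, -0.03330375,
        0.94272101, -0.03372341]), 'joint_vel': array([-0.00076944,  0.00041947, -0.00055242,  0.00032278,  0.0004132 ,
       -0.00056649, -0.00088415]), 'effort': array([-1.22229076e-04, -5.48689055e+01,  1.54672500e+00, -1.98124284e+01,
        9.34030133e-03,  8.81079468e-03, -3.79542968e-06]), 'tool_pos': array([0.24476544, 0.68152641, 0.23012859]), 'eef_rot': array([ 0.12047838,  0.69672517, -0.12209247,  0.69652884]), 'wrist_force': array([ 0.71802259,  0.28688492, -0.69595772]), 'wrist_torque': array([ 0.00789842, -0.04695711, -0.02830271]), 'width': 1.0014570991594396}
scene {'K': array([[361.41268447,   0.        , 254.19549863],
       [  0.        , 361.41268447, 191.91413551],
       [  0.        ,   0.        ,   1.        ]]), 'R': array([[-0.25975043,  0.9656591 ,  0.00567549],
       [ 0.72105273,  0.19785704, -0.66402978],
       [-0.64234934, -0.16838969, -0.74768458]]), 't': array([ 0.14506999, -0.35205792,  1.39093586])}
top {'K': array([[472.30301437,   0.        , 255.71834695],
       [  0.        , 472.30301437, 196.59239247],
       [  0.        ,   0.        ,   1.        ]]), 'R': array([[ 0.0037226 , -0.99996929, -0.00689621],
       [-0.98088455, -0.00230967, -0.19457688],
       [ 0.19455497,  0.00748872, -0.98086303]]), 't': array([-0.00279796,  0.55785109,  1.30492237])}
```

View pics/scene0.png

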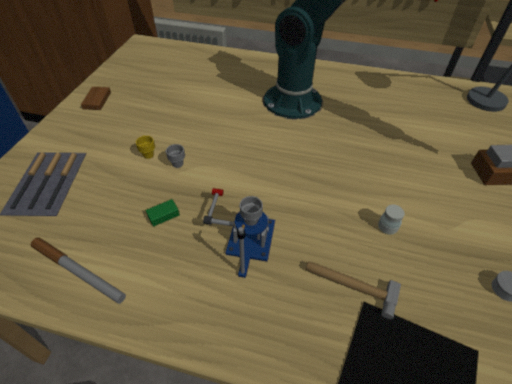

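View pics/top0.png

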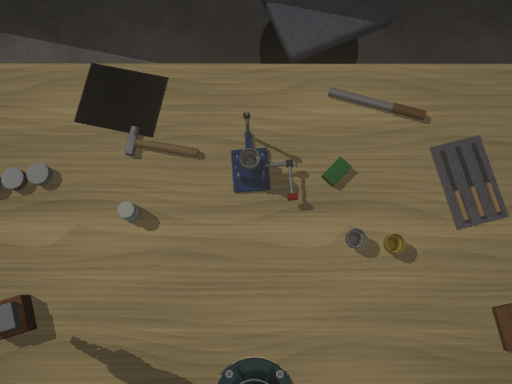

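Top view: the loose silver cup is at (356,238), with the yellow look-alike at (395,243). The seat cup is at (250,159) on the blue stand, the pivot is near (290,163) and the red grip is at (292,197). The gauge post is at (247,116), the wax at (337,171), the jar at (128,211) and the hammer at (160,146).

```bash
cat > h.py <<'E'
import numpy as np,cv2
from scipy.spatial.transform import Rotation as Rn
def atz(c,u,v,z):
    "world point on pixel ray at height z"
    r=c['R'].T@np.linalg.solve(c['K'],[u,v,1.]); o=-c['R'].T@c['t']
    return o+r*(z-o[2])/r[2]
def cloud(c,d):
    v,u=np.indices(d.shape); m=d>0
    P=np.stack([u,v,np.ones_like(u)],-1)@np.linalg.inv(c['K']).T*d[...,None]
    return (P-c['t'])@c['R'],m
def proj(c,X):
    q=c['K']@(c['R']@np.asarray(X)+c['t']); return q[:2]/q[2]
E
python3 - <<'E'
from h import *
f=np.load('pics/top0.npz');p=f['p'];P,m=cloud(f,f['d'])
for n,(u,v,z) in dict(loose_rim=(355,237,.062),seat_rim=(250,158,.140),grip=(292,197,.06),pivot=(290,163,.05),post=(247,116,.19),wax=(337,171,.03),jar=(126,209,.07),yellow=(394,241,.062)).items():
    print(n,atz(f,u,v,z).round(3),P[v,u].round(3))
hsv=cv2.cvtColor(p,cv2.COLOR_RGB2HSV)
# base plate: blue with z~.012
b=(abs(hsv[...,0].astype(int)-115)<15)&(hsv[...,1]>120)&m&(abs(P[...,2]-.012)<.006)
q=P[b][:,:2].astype(np.float32);print('base',len(q),cv2.minAreaRect(q))
r=((hsv[...,0]<8)|(hsv[...,0]>172))&(hsv[...,1]>140)&m&(P[...,2]>.03)&(abs(P[...,1]+.1)<.1)
print('red',r.sum(),P[r].mean(0),P[r].min(0),P[r].max(0),cv2.minAreaRect(P[r][:,:2].astype(np.float32)))
for n,u,v,zl in(('loose',355,237,.05),('seat',250,158,.128)):
    w=np.zeros_like(m);w[v-16:v+16,u-16:u+16]=1
    w&=m&(P[...,2]>zl); q=P[w]; print(n,len(q),q.min(0).round(4),q.max(0).round(4),cv2.minEnclosingCircle(q[:,:2].astype(np.float32)))
b=(p[112:122,240:255]);
cv2.imwrite('pics/top_crop.png',cv2.resize(p[90:260,225:415,::-1],None,fx=4,fy=3.5,interpolation=cv2.INTER_CUBIC))
E
```

```text
loose_rim [ 0.441 -0.281  0.062] [ 0.448 -0.292  0.005]
seat_rim [0.649 0.014 0.14 ] [0.666 0.016 0.079]
grip [ 0.556 -0.105  0.06 ] [ 0.557 -0.105  0.055]
pivot [ 0.659 -0.101  0.05 ] [ 0.656 -0.1    0.064]
post [0.751 0.022 0.19 ] [0.755 0.022 0.18 ]
wax [ 0.641 -0.241  0.03 ] [ 0.64  -0.241  0.031]
jar [0.518 0.367 0.07 ] [0.518 0.366 0.071]
yellow [ 0.43  -0.39   0.062] [ 0.436 -0.404  0.012]
base 0 ((0.0, 0.0), (0.0, 0.0), 0.0)
red 63 [ 0.55813357 -0.10547455  0.05773583] [ 0.55069608 -0.11984979  0.050227  ] [ 0.56823298 -0.09067025  0.06306895] ((0.5582995414733887, -0.10535134375095367), (0.016757963225245476, 0.029132669791579247), 7.2943878173828125)
loose 101 [ 0.4129 -0.3102  0.05  ] [ 0.467  -0.2544  0.0687] ((0.4410262405872345, -0.28290635347366333), 0.028967419639229774)
seat 105 [ 0.6218 -0.0103  0.1281] [0.6781 0.0447 0.1456] ((0.6503406167030334, 0.016047852113842964), 0.028734466060996056)
```

View pics/top_crop.png

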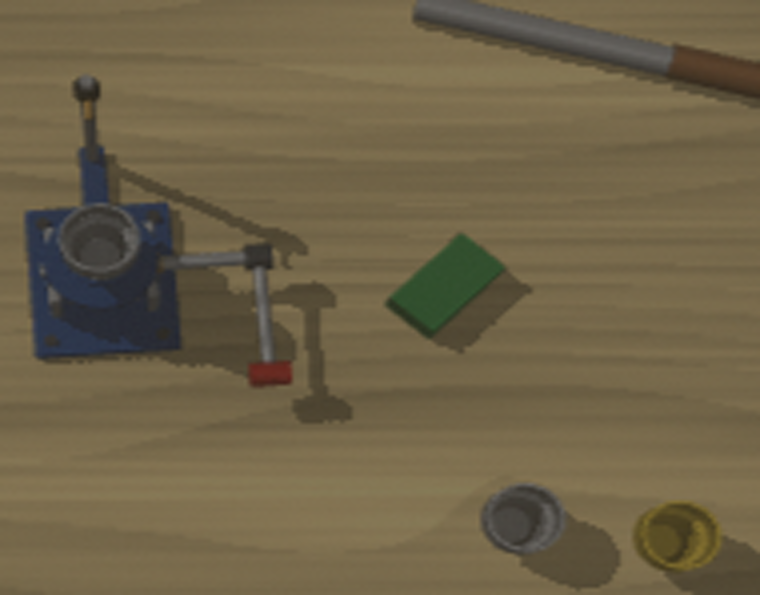

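Crop: the lever runs from the pivot block at crop (258,256) to the grip at (270,374). The stand yaw is about +4°, and the predicted grip position (0.558, -0.107) matches the red points measured. I'll move now.

```bash
cat >> h.py <<'E'
def go(target,jaw_deg,s=None):
    "needed shift (units) and turn (units of 4deg) in tool axes to reach tool-down pose with jaw axis at yaw jaw_deg"
    from cell import manip
    s=s or manip.observe(); R=Rn.from_quat(s['eef_rot']); 
    a=np.radians(jaw_deg); x=np.array([0,0,-1.]); best=None
    for k in(0,np.pi):
        y=np.array([np.cos(a+k),np.sin(a+k),0]); T=Rn.from_matrix(np.stack([x,y,np.cross(x,y)],1))
        w=(R.inv()*T).as_rotvec()
        if best is None or np.linalg.norm(w)<np.linalg.norm(best): best=w
    d=R.inv().apply(np.asarray(target)-s['tool_pos'])
    M=R.as_matrix()
    print('t',round(s['time_s'],2),'pos',s['tool_pos'].round(4),'jawyaw',np.degrees(np.arctan2(M[1,1],M[0,1])).round(2),'F',s['wrist_force'].round(1),'w',round(s['width'],3))
    print('shift units',(d/.25).round(4),'turn units',np.degrees(best/np.radians(1)*np.radians(1)/4).round(2))
    return d,best
E
python3 - <<'E'
from h import *
go([.5,.3,.28],94); go([.441,-.282,.15],94)
from cell import manip
print(Rn.from_quat(manip.observe()['eef_rot']).as_matrix().round(3))
E
```

```text
t 0.1 pos [0.2448 0.6816 0.2303] jawyaw 70.25 F [ 0.  -0.5  1. ] w 1.001
shift units [-0.1966 -1.0922  1.4767] turn units [-5.94 -0.    0.03]
t 0.1 pos [0.2448 0.6816 0.2303] jawyaw 70.25 F [ 0.  -0.5  1. ] w 1.001
shift units [ 0.3281 -3.3619  2.0412] turn units [-5.94 -0.    0.03]
[[-0.001  0.338  0.941]
 [-0.002  0.941 -0.338]
 [-1.    -0.002  0.   ]]
```

```bash
python3 -m inch '[[-1,[-0.02,-0.098,0.132],[0,0,0]],[-1,[-0.02,-0.098,0.132],[0,0,0]],[-1,[-0.02,-0.098,0.132],[0,0,0]],[-1,[-0.02,-0.098,0.132],[0,0,0]],[-1,[-0.02,-0.098,0.132],[0,0,0]],[-1,[-0.02,-0.098,0.132],[0,0,0]],[-1,[-0.02,-0.098,0.132],[0,0,0]],[-1,[-0.02,-0.098,0.132],[0,0,0]],[-1,[-0.02,-0.098,0.132],[0,0,0]],[-1,[-0.02,-0.098,0.132],[0,0,0]],[-1,[0,-0.14,0],[-1,0,0]],[-1,[0,-0.14,0],[-1,0,0]],[-1,[0,-0.14,0],[-1,0,0]],[-1,[0,-0.14,0],[-1,0,0]],[-1,[0,-0.14,0],[-1,0,0]],[-1,[0,-0.14,0],[-1,0,0]]]'
python3 -c "
from h import *
go([.441,-.282,.2],94)
from cell import manip;print(manip.observe()['joints'].round(2))"
```

```text
time_s: 1.43
tool_pos: [0.4398, 0.1258, 0.2727]
eef_rot: [-0.04, 0.709, 0.038, 0.703]
wrist_force: [0.6, -0.3, -0.2]
width: 0.999
t 1.43 pos [0.4398 0.1258 0.2727] jawyaw 96.29 F [ 0.6 -0.3 -0.2] w 0.999
shift units [ 0.2974 -1.621  -0.1715] turn units [ 0.57 -0.13  0.05]
[-0.44  0.2   0.07  2.14 -0.02  0.81  1.32]
```

```bash
python3 -m inch '[[-1,[0,-0.16,0],[0.1,0,0]],[-1,[0,-0.16,0],[0.1,0,0]],[-1,[0,-0.16,0],[0.1,0,0]],[-1,[0.02,-0.16,0],[0.1,0,0]],[-1,[0.04,-0.16,0],[0.1,0,0]],[-1,[0.04,-0.16,-0.03],[0,0,0]],[-1,[0.04,-0.16,-0.03],[0,0,0]],[-1,[0.04,-0.16,-0.03],[0,0,0]],[-1,[0.04,-0.14,-0.03],[0,0,0]],[-1,[0.04,-0.1,-0.02],[0,0,0]],[-1,[0.02,-0.05,0],[0,0,0]],[-1,[0,0,0],[0,0,0]]]'
python3 - <<'E'
from h import *
from cell import manip
go([.441,-.282,.12],94)
p,d=manip.snapshot("wrist"); c=manip.get_calibration("wrist")
np.savez("pics/w1.npz",p=p,d=d,**c)
P,m=cloud(c,d)
w=m&(P[...,2]>.05)&(P[...,2]<.07)&(np.hypot(P[...,0]-.441,P[...,1]+.282)<.05)
q=P[w];print(len(q),cv2.minEnclosingCircle(q[:,:2].astype(np.float32)),proj(c,[.441,-.282,.062]))
cv2.imwrite("pics/w1.png",p[...,::-1])
E
```

```text
time_s: 2.43
tool_pos: [0.4335, -0.2882, 0.2033]
eef_rot: [-0.026, 0.709, 0.021, 0.705]
wrist_force: [0.3, -0.1, 0.4]
width: 1.0
t 2.43 pos [ 0.4335 -0.2882  0.2033] jawyaw 93.81 F [ 0.3 -0.1  0.4] w 1.0
shift units [0.3326 0.0256 0.0336] turn units [-0.05 -0.08  0.11]
1031 ((0.44059881567955017, -0.2851024568080902), 0.028029799461364746) [261.36543383 188.04015485]
```

View pics/w1.png

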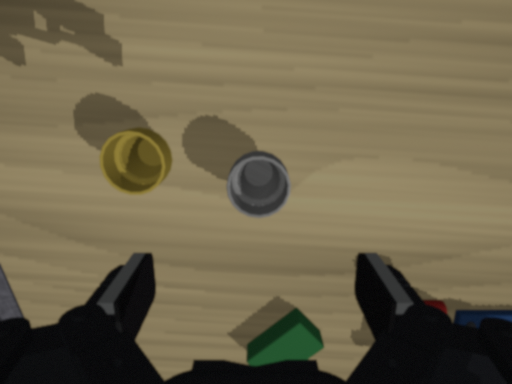

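```bash
python3 -m inch '[[-1,[0.1,0.013,0.029],[0,-0.08,0.11]],[-1,[0.14,0,0],[0,0,0]],[-1,[0.12,0,0],[0,0,0]],[-1,[0.08,0,0],[0,0,0]],[-1,[0.04,0,0],[0,0,0]],[-1,[0,0,0],[0,0,0]]]'
python3 -c "
from h import *
go([.4406,-.2848,.030],94)"
```

```text
time_s: 2.98
tool_pos: [0.4466, -0.2748, 0.0828]
eef_rot: [-0.026, 0.704, 0.029, 0.71]
wrist_force: [0.0, 1.0, 0.5]
width: 1.0
t 2.98 pos [ 0.4466 -0.2748  0.0828] jawyaw 94.46 F [0.  1.  0.5] w 1.0
shift units [ 0.211  -0.0385 -0.0288] turn units [ 0.11  0.12 -0.05]
```

```bash
python3 -m inch '[[-1,[0,-0.038,-0.029],[0.1,0.12,-0.05]],[-1,[0,0,0],[0,0,0]],[-1,[0,0,0],[0,0,0]]]'
python3 -c "
from h import *
go([.4406,-.2848,.030],94)"
```

```text
time_s: 3.23
tool_pos: [0.4413, -0.2836, 0.0848]
eef_rot: [-0.026, 0.706, 0.026, 0.707]
wrist_force: [0.4, -0.4, 0.8]
width: 0.998
t 3.23 pos [ 0.4413 -0.2836  0.0848] jawyaw 94.26 F [ 0.4 -0.4  0.8] w 0.998
shift units [ 0.2192 -0.0046 -0.0033] turn units [0.06 0.02 0.  ]
```

```bash
python3 -m inch '[[-1,[0.05,-0.003,-0.003],[0,0,0]],[-1,[0.06,0,0],[0,0,0]],[-1,[0.06,0,0],[0,0,0]],[-1,[0.04,0,0],[0,0,0]],[-1,[0,0,0],[0,0,0]],[-1,[0,0,0],[0,0,0]]]'
python3 -c "
from h import *
go([.4406,-.2848,.030],94)"
```

```text
time_s: 3.73
tool_pos: [0.4465, -0.289, 0.0386]
eef_rot: [-0.029, 0.701, 0.022, 0.712]
wrist_force: [-0.1, 0.2, 0.4]
width: 0.998
t 3.73 pos [ 0.4465 -0.289   0.0386] jawyaw 94.14 F [-0.1  0.2  0.4] w 0.998
shift units [ 0.034   0.0188 -0.0227] turn units [0.04 0.23 0.15]
```

```bash
python3 -m inch '[[-1,[0.034,0.019,-0.023],[0.04,0.23,0.15]],[-1,[0,0,0],[0,0,0]],[-1,[0,0,0],[0,0,0]]]'
python3 -c "
from h import *
go([.4406,-.2848,.030],94)"
```

```text
time_s: 3.98
tool_pos: [0.4412, -0.2852, 0.0313]
eef_rot: [-0.025, 0.706, 0.024, 0.707]
wrist_force: [0.1, -0.4, 0.8]
width: 1.001
t 3.98 pos [ 0.4412 -0.2852  0.0313] jawyaw 93.95 F [ 0.1 -0.4  0.8] w 1.001
shift units [ 0.0054  0.002  -0.0022] turn units [-0.01  0.02  0.02]
```

```bash
python3 -m inch '[[1,[0,0,0],[0,0,0]],[1,[0,0,0],[0,0,0]],[1,[0,0,0],[0,0,0]],[1,[0,0,0],[0,0,0]],[1,[0,0,0],[0,0,0]],[1,[0,0,0],[0,0,0]]]'
python3 -c "
from h import *
go([.4406,-.2848,.030],94)"
```

```text
time_s: 4.48
tool_pos: [0.4415, -0.2854, 0.0329]
eef_rot: [-0.025, 0.706, 0.024, 0.707]
wrist_force: [0.5, 0.1, -0.3]
width: 0.642
t 4.48 pos [ 0.4415 -0.2854  0.0329] jawyaw 93.95 F [ 0.5  0.1 -0.3] w 0.642
shift units [ 0.0116  0.0026 -0.0033] turn units [-0.01  0.03  0.02]
```

```bash
python3 -m inch '[[1,[-0.06,0,0],[0,0,0]],[1,[-0.12,0,0],[0,0,0]],[1,[-0.14,0,0],[0,0,0]],[1,[-0.14,0,0],[0,0,0]],[1,[-0.14,0,0],[0,0,0]],[1,[-0.12,0,0],[0,0,0]],[1,[-0.08,0,0],[0,0,0]],[1,[-0.04,0,0],[0,0,0]],[1,[0,0,0],[0,0,0]],[1,[0,0,0],[0,0,0]]]'
python3 - <<'E'
from h import *
from cell import manip
go([.650,.015,.235],94)
s=manip.observe()
p,d=manip.snapshot("wrist"); c=manip.get_calibration("wrist")
P,m=cloud(c,d)
T=Rn.from_quat(s['eef_rot']).inv().apply(P.reshape(-1,3)-s['tool_pos']).reshape(P.shape)
w=m&(abs(T[...,0]+.03)<.012)&(np.hypot(T[...,1],T[...,2])<.036)
q=T[w];print(len(q),q.min(0),q.max(0),cv2.minEnclosingCircle(q[:,1:].astype(np.float32)))
cv2.imwrite("pics/w2.png",p[...,::-1])
E
```

```text
time_s: 5.32
tool_pos: [0.4384, -0.2834, 0.2495]
eef_rot: [-0.023, 0.708, 0.026, 0.705]
wrist_force: [0.2, 0.3, -0.7]
width: 0.64
t 5.32 pos [ 0.4384 -0.2834  0.2495] jawyaw 93.95 F [ 0.2  0.3 -0.7] w 0.64
shift units [0.0584 1.1324 0.9267] turn units [-0.01 -0.06 -0.05]
9410 [-0.04198618 -0.0340458  -0.02819618] [-0.01800412  0.03388152  0.02803566] ((-0.00014007592108100653, -0.006247812416404486), 0.034440383315086365)
```

View pics/w2.png

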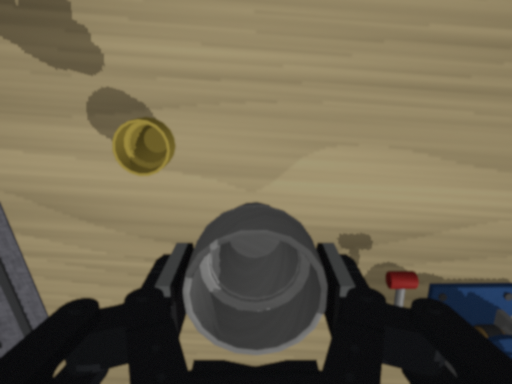

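Wrist view: the silver cup sits upright and centred between the pads, with its rim centre at about (256,290). I'll go beside the stand to measure the seat cup with the same camera.

```bash
python3 -m inch '[[1,[0,0.05,0.06],[0,0,0]],[1,[0,0.087,0.11],[0,0,0]],[1,[0,0.087,0.11],[0,0,0]],[1,[0,0.087,0.11],[0,0,0]],[1,[0,0.087,0.11],[0,0,0]],[1,[0,0.087,0.11],[0,0,0]],[1,[0,0.087,0.11],[0,0,0]],[1,[0,0.07,0.08],[0,0,0]],[1,[0,0.04,0.05],[0,0,0]],[1,[0,0,0],[0,0,0]],[1,[0,0,0],[0,0,0]]]'
python3 - <<'E'
from h import *
from cell import manip
go([.650,.015,.235],94)
p,d=manip.snapshot("wrist"); c=manip.get_calibration("wrist")
np.savez("pics/w3.npz",p=p,d=d,**c)
P,m=cloud(c,d)
w=m&(abs(P[...,2]-.138)<.008)&(np.hypot(P[...,0]-.65,P[...,1]-.015)<.04)
q=P[w];print(len(q),q[:,2].max(),q[:,2].min(),q.min(0),q.max(0),cv2.minEnclosingCircle(q[:,:2].astype(np.float32)),proj(c,[.65,.015,.14]))
cv2.imwrite("pics/w3.png",p[...,::-1])
E
```

```text
time_s: 6.28
tool_pos: [0.6348, -0.0909, 0.2244]
eef_rot: [-0.017, 0.721, 0.025, 0.692]
wrist_force: [-0.5, -0.4, -1.3]
width: 0.639
t 6.28 pos [ 0.6348 -0.0909  0.2244] jawyaw 93.39 F [-0.5 -0.4 -1.3] w 0.639
shift units [-0.0405  0.4197  0.0841] turn units [-0.15 -0.59 -0.19]
1782 0.14167744361180518 0.1300501104760052 [ 0.62338884 -0.01415446  0.13005011] [0.67912912 0.04173509 0.14167744] ((0.6512683629989624, 0.013849925249814987), 0.028391974046826363) [399.55010497 232.42061776]
```

View pics/w3.png

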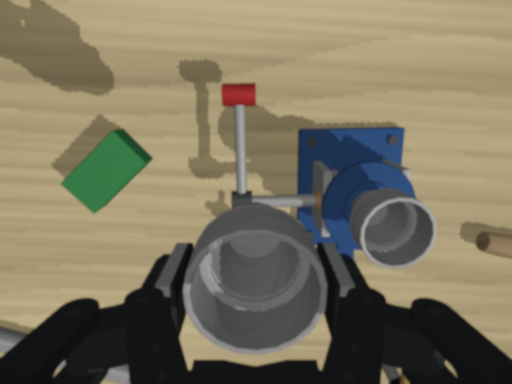

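Wrist view: the seat cup rim is centred near (396,228). In world that is (0.651, 0.014) with a 28.4 mm radius at z = 0.14, which fits the given size. I'll correct the tilt and move over it.

```bash
python3 -m inch '[[1,[-0.04,0.05,0.01],[-0.15,-0.59,-0.19]],[1,[0,0.08,0.016],[0,0,0]],[1,[0,0.1,0.02],[0,0,0]],[1,[0,0.1,0.02],[0,0,0]],[1,[0,0.06,0.01],[0,0,0]],[1,[0,0.02,0],[0,0,0]],[1,[0,0,0],[0,0,0]],[1,[0,0,0],[0,0,0]]]'
python3 -c "
from h import *
go([.651,.014,.19],94)"
```

```text
time_s: 7.0
tool_pos: [0.6353, -0.0069, 0.2316]
eef_rot: [-0.018, 0.712, 0.01, 0.702]
wrist_force: [-0.4, 0.6, -1.8]
width: 0.64
t 7.0 pos [ 0.6353 -0.0069  0.2316] jawyaw 92.3 F [-0.4  0.6 -1.8] w 0.64
shift units [0.1647 0.0826 0.0681] turn units [-0.42 -0.19  0.15]
```

```bash
python3 -m inch '[[1,[0,0.08,0.068],[-0.4,-0.2,0.15]],[1,[0,0,0],[0,0,0]],[1,[0.07,0,0],[0,0,0]],[1,[0.07,0,0],[0,0,0]],[1,[0,0,0],[0,0,0]],[1,[0,0,0],[0,0,0]]]'
python3 -c "
from h import *
go([.651,.014,.175],94)"
```

```text
time_s: 7.5
tool_pos: [0.6502, -0.0017, 0.197]
eef_rot: [-0.02, 0.706, 0.016, 0.708]
wrist_force: [0.2, -0.5, -1.7]
width: 0.635
t 7.5 pos [ 0.6502 -0.0017  0.197 ] jawyaw 92.93 F [ 0.2 -0.5 -1.7] w 0.635
shift units [0.0877 0.063  0.006 ] turn units [-0.27  0.02  0.1 ]
```

```bash
python3 -m inch '[[1,[0,0.063,0.006],[-0.27,0,0.1]],[1,[0,0,0],[0,0,0]],[1,[0,0,0],[0,0,0]]]'
python3 -c "
from h import *
go([.651,.014,.175],94)"
```

```text
time_s: 7.75
tool_pos: [0.6512, 0.0116, 0.1987]
eef_rot: [-0.024, 0.706, 0.023, 0.708]
wrist_force: [0.3, -1.2, -1.4]
width: 0.638
t 7.75 pos [0.6512 0.0116 0.1987] jawyaw 93.82 F [ 0.3 -1.2 -1.4] w 0.638
shift units [ 0.0949  0.0096 -0.0003] turn units [-0.04  0.04  0.01]
```

```bash
python3 -m inch '[[1,[0.03,0.011,0],[0,0.04,0]],[1,[0.04,0,0],[0,0,0]],[1,[0.04,0,0],[0,0,0]],[1,[0.01,0,0],[0,0,0]],[1,[0,0,0],[0,0,0]]]'
python3 -c "
from h import *
go([.651,.014,.139],94)"
```

```text
time_s: 8.17
tool_pos: [0.6523, 0.0161, 0.1676]
eef_rot: [-0.024, 0.705, 0.024, 0.708]
wrist_force: [0.6, -0.2, -1.6]
width: 0.639
t 8.17 pos [0.6523 0.0161 0.1676] jawyaw 93.94 F [ 0.6 -0.2 -1.6] w 0.639
shift units [ 0.1145 -0.0079 -0.006 ] turn units [-0.01  0.05  0.  ]
```

```bash
python3 -m inch '[[1,[0.02,-0.008,-0.006],[0,0.05,0]],[1,[0.03,0,0],[0,0,0]],[1,[0.03,0,0],[0,0,0]],[1,[0.01,0,0],[0,0,0]],[1,[0,0,0],[0,0,0]]]'
python3 -c "
from h import *
go([.651,.014,.139],94)"
```

```text
time_s: 8.58
tool_pos: [0.6503, 0.0132, 0.1417]
eef_rot: [-0.024, 0.707, 0.024, 0.706]
wrist_force: [0.8, -0.4, -1.4]
width: 0.64
t 8.58 pos [0.6503 0.0132 0.1417] jawyaw 93.91 F [ 0.8 -0.4 -1.4] w 0.64
shift units [0.0108 0.0031 0.0032] turn units [-0.02 -0.03  0.01]
```

Nearly seated, with no side force. I'll press down gently until contact.

```bash
python3 -m inch '[[1,[0.012,0.003,0.003],[0,0,0]],[1,[0.008,0,0],[0,0,0]],[1,[0.008,0,0],[0,0,0]],[1,[0,0,0],[0,0,0]]]'
python3 -c "
from h import *
go([.651,.014,.139],94)"
```

```text
time_s: 8.92
tool_pos: [0.6526, 0.0142, 0.1393]
eef_rot: [-0.024, 0.707, 0.024, 0.707]
wrist_force: [0.1, -0.0, -1.6]
width: 0.637
t 8.92 pos [0.6526 0.0142 0.1393] jawyaw 93.88 F [ 0.1 -0.  -1.6] w 0.637
shift units [ 0.0012 -0.0005 -0.0063] turn units [-0.03 -0.   -0.02]
```

```bash
python3 -m inch '[[1,[0.008,0,-0.005],[0,0,0]],[1,[0.01,0,0],[0,0,0]],[1,[0.01,0,0],[0,0,0]]]'
python3 -c "
from h import *
go([.651,.014,.137],94)"
```

```text
time_s: 9.17
tool_pos: [0.654, 0.0147, 0.138]
eef_rot: [-0.023, 0.705, 0.025, 0.709]
wrist_force: [-6.7, -0.6, 18.4]
width: 0.638
t 9.17 pos [0.654  0.0147 0.138 ] jawyaw 93.86 F [-6.7 -0.6 18.4] w 0.638
shift units [ 0.0039 -0.0021 -0.0124] turn units [-0.03  0.08 -0.04]
```

```bash
python3 -m inch '[[1,[-0.004,-0.002,-0.012],[0,0.08,0]],[1,[0,0,0],[0,0,0]]]'
python3 -c "
from h import *
go([.651,.014,.137],94)"
```

```text
time_s: 9.33
tool_pos: [0.6516, 0.014, 0.1403]
eef_rot: [-0.023, 0.706, 0.025, 0.707]
wrist_force: [0.4, 0.5, -1.7]
width: 0.643
t 9.33 pos [0.6516 0.014  0.1403] jawyaw 93.87 F [ 0.4  0.5 -1.7] w 0.643
shift units [ 0.0133  0.0001 -0.0022] turn units [-0.03  0.03 -0.04]
```

```bash
python3 -m inch '[[1,[0.007,0,0],[0,0,0]],[0,[0,0,0],[0,0,0]],[-0.5,[0,0,0],[0,0,0]],[-1,[0,0,0],[0,0,0]],[-1,[0,0,0],[0,0,0]],[-1,[0,0,0],[0,0,0]],[-1,[0,0,0],[0,0,0]],[-1,[0,0,0],[0,0,0]]]'
python3 -c "
from h import *
go([.651,.014,.25],94)"
```

```text
time_s: 10.0
tool_pos: [0.6519, 0.0144, 0.1365]
eef_rot: [-0.023, 0.706, 0.025, 0.707]
wrist_force: [-0.3, -0.4, -1.0]
width: 0.997
t 10.0 pos [0.6519 0.0144 0.1365] jawyaw 93.9 F [-0.3 -0.4 -1. ] w 0.997
shift units [-4.541e-01  1.000e-04 -3.000e-03] turn units [-0.02  0.03 -0.04]
```

```bash
python3 -m inch '[[-1,[-0.03,0,0],[0,0,0]],[-1,[-0.06,0,0],[0,0,0]],[-1,[-0.08,0,0],[0,0,0]],[-1,[-0.1,0,0],[0,0,0]],[-1,[-0.12,0,0],[0,0,0]],[-1,[-0.06,-0.05,0],[0,0,0]],[-1,[0,-0.12,-0.03],[0,0,0]],[-1,[0,-0.14,-0.06],[0,0,0]],[-1,[0,-0.1,-0.08],[0,0,0]],[-1,[0,-0.05,-0.06],[0,0,0]],[-1,[0,0,0],[0,0,0]],[-1,[0,0,0],[0,0,0]]]'
python3 - <<'E'
from h import *
from cell import manip
go([.558,-.106,.2],94)
p,d=manip.snapshot("wrist"); c=manip.get_calibration("wrist")
np.savez("pics/w4.npz",p=p,d=d,**c)
P,m=cloud(c,d)
hsv=cv2.cvtColor(p,cv2.COLOR_RGB2HSV)
r=((hsv[...,0]<8)|(hsv[...,0]>172))&(hsv[...,1]>140)&m&(P[...,2]>.03)
print('red',r.sum(),P[r].min(0),P[r].max(0),cv2.minAreaRect(P[r][:,:2].astype(np.float32)))
cv2.imwrite("pics/w4.png",p[...,::-1])
ps,ds=manip.snapshot("scene"); cs=manip.get_calibration("scene")
u,v=proj(cs,[.65,.014,.12]).astype(int); print(u,v)
cv2.imwrite("pics/s4.png",np.hstack([p[...,::-1],cv2.resize(ps[v-40:v+40,u-30:u+30,::-1],(288,384),interpolation=cv2.INTER_CUBIC)]))
for n,pic,dd,cc in(("wrist",p,d,c),("scene",ps,ds,cs)):
  Q,m=cloud(cc,dd)
  w=m&(Q[...,2]>.155)&(Q[...,2]<.18)&(np.hypot(Q[...,0]-.65,Q[...,1]-.015)<.045)
  q=Q[w]
  if len(q):print(n,len(q),q.min(0),q.max(0),cv2.minEnclosingCircle(q[:,:2].astype(np.float32)))
E
```

```text
time_s: 11.0
tool_pos: [0.6032, -0.1074, 0.2607]
eef_rot: [-0.025, 0.703, 0.027, 0.71]
wrist_force: [0.9, 1.4, 0.8]
width: 0.997
t 11.0 pos [ 0.6032 -0.1074  0.2607] jawyaw 94.18 F [0.9 1.4 0.8] w 0.997
shift units [ 0.241   0.0182 -0.1824] turn units [ 0.04  0.14 -0.03]
red 543 [ 0.55028325 -0.1239336   0.05163065] [ 0.5695361  -0.09410599  0.06168148] ((0.5598471164703369, -0.10909579694271088), (0.017673151567578316, 0.028922319412231445), 4.231602668762207)
250 208
wrist 1378 [ 0.62373582 -0.01439396  0.15500355] [0.67581081 0.04114951 0.16898866] ((0.6515089273452759, 0.013243971392512321), 0.02841232344508171)
scene 244 [ 0.62512297 -0.0112649   0.15504928] [0.68333503 0.0439877  0.17149532] ((0.6543821096420288, 0.016114136204123497), 0.029361102730035782)
```

View pics/s4.png

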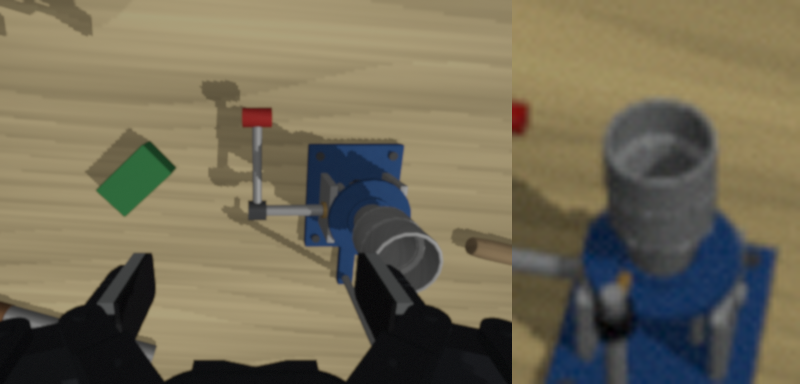

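Right crop: the loose cup is nested upright, and the rim top at 0.169 m agrees with the expected 0.168. Left view: the red grip is at (257,117), in world (0.5595, -0.109), with yaw 4.2°. Now to the grip.

```bash
python3 -m inch '[[-1,[0.02,0.003,-0.09],[0,0.1,0]],[-1,[0.06,0.003,-0.09],[0,0,0]],[-1,[0.12,0,0],[0,0,0]],[-1,[0.12,0,0],[0,0,0]],[-1,[0.1,0,0],[0,0,0]],[-1,[0.05,0,0],[0,0,0]],[-1,[0,0,0],[0,0,0]],[-1,[0,0,0],[0,0,0]]]'
python3 -c "
from h import *
go([.5595,-.109,.029],94.2)"
```

```text
time_s: 11.77
tool_pos: [0.5702, -0.092, 0.1401]
eef_rot: [-0.032, 0.701, 0.038, 0.711]
wrist_force: [-0.6, -0.1, 0.9]
width: 0.998
t 11.77 pos [ 0.5702 -0.092   0.1401] jawyaw 95.64 F [-0.6 -0.1  0.9] w 0.998
shift units [ 0.4429 -0.0669 -0.0558] turn units [ 0.36  0.21 -0.11]
```

```bash
python3 -m inch '[[-1,[0.04,-0.067,-0.056],[0.36,0.2,-0.1]],[-1,[0,0,0],[0,0,0]],[-1,[0.06,0,0],[0,0,0]],[-1,[0.08,0,0],[0,0,0]],[-1,[0.02,0,0],[0,0,0]],[-1,[0,0,0],[0,0,0]]]'
python3 -c "
from h import *
go([.5595,-.109,.029],94.2)"
```

```text
time_s: 12.27
tool_pos: [0.5645, -0.1099, 0.0933]
eef_rot: [-0.027, 0.702, 0.026, 0.711]
wrist_force: [-0.7, 0.6, 0.6]
width: 0.997
t 12.27 pos [ 0.5645 -0.1099  0.0933] jawyaw 94.31 F [-0.7  0.6  0.6] w 0.997
shift units [ 0.257   0.0053 -0.0229] turn units [0.03 0.17 0.02]
```

```bash
python3 -m inch '[[-1,[0.03,0.005,-0.023],[0.03,0.17,0]],[-1,[0.06,0,0],[0,0,0]],[-1,[0.08,0,-0.005],[0,0.05,0]],[-1,[0.06,0,-0.005],[0,0.05,0]],[-1,[0.02,0,0],[0,0,0]],[-1,[0,0,0],[0,0,0]]]'
python3 -c "
from h import *
go([.5595,-.109,.029],94.2)"
```

```text
time_s: 12.77
tool_pos: [0.5599, -0.1101, 0.0337]
eef_rot: [-0.027, 0.706, 0.024, 0.707]
wrist_force: [-0.1, -0.0, -0.3]
width: 1.002
t 12.77 pos [ 0.5599 -0.1101  0.0337] jawyaw 94.15 F [-0.1 -0.  -0.3] w 1.002
shift units [ 0.0186  0.0045 -0.0013] turn units [-0.01  0.01  0.05]
```

```bash
python3 -m inch '[[-1,[0.02,0.004,0],[0,0,0.05]],[-1,[0,0,0],[0,0,0]],[1,[0,0,0],[0,0,0]],[1,[0,0,0],[0,0,0]],[1,[0,0,0],[0,0,0]],[1,[0,0,0],[0,0,0]],[1,[0,0,0],[0,0,0]],[1,[0,0,0],[0,0,0]],[1,[0,0,0],[0,0,0]]]'
python3 -c "
from h import *
go([.5595,-.109,.029],94.2)"
```

```text
time_s: 13.52
tool_pos: [0.5622, -0.1077, 0.0328]
eef_rot: [-0.025, 0.704, 0.026, 0.709]
wrist_force: [-0.2, -0.1, -2.1]
width: 0.337
t 13.52 pos [ 0.5622 -0.1077  0.0328] jawyaw 94.18 F [-0.2 -0.1 -2.1] w 0.337
shift units [ 0.0149 -0.0045 -0.0112] turn units [-0.01  0.09 -0.01]
```

```bash
cat >> h.py <<'E'
def lever(th_target,grip0=(.5622,-.1077,.0328),yaw=4.2):
    "TCP arc: angle now from TCP (elevation about the virtual pivot), and shift to th_target deg"
    from cell import manip
    e=np.array([np.cos(np.radians(yaw)),np.sin(np.radians(yaw)),0]); g=np.array(grip0); piv=g+.1*e
    s=manip.observe(); r=s['tool_pos']-piv
    print('theta',np.degrees(np.arctan2(r[2],-r@e)).round(1),'radius',np.hypot(r[2],r@e).round(4),'joint7',s['joints'][6].round(2))
    t=np.radians(th_target); return go(piv-.1*np.cos(t)*e+[0,0,.1*np.sin(t)],90+yaw,s)
E
python3 -m inch '[[1,[-0.035,0.0,0.002],[0,0.05,0]],[1,[-0.069,0,0.006],[0,0,0]],[1,[-0.067,0,0.018],[0,0,0]],[1,[-0.05,0,0.025],[0,0,0]],[1,[0,0,0],[0,0,0]]]'
python3 -c "
from h import *
lever(45)"
```

```text
time_s: 13.93
tool_pos: [0.5769, -0.1066, 0.0863]
eef_rot: [-0.027, 0.706, 0.026, 0.707]
wrist_force: [2.5, -0.6, -8.5]
width: 0.336
theta 32.1 radius 0.1006 joint7 1.94
t 13.93 pos [ 0.5769 -0.1066  0.0863] jawyaw 94.34 F [ 2.5 -0.6 -8.5] w 0.336
shift units [-0.0687 -0.0005  0.0583] turn units [0.03 0.04 0.01]
```

```bash
python3 -m inch '[[1,[-0.036,0,0.027],[0,0.04,0]],[1,[-0.034,0,0.031],[0,0,0]],[1,[-0.034,0,0.039],[0,0,0]],[1,[-0.03,0,0.044],[0,0,0]],[1,[-0.02,0,0.04],[0,0,0]],[1,[0,0,0],[0,0,0]]]'
python3 -c "
from h import *
lever(75)"
```

```text
time_s: 14.43
tool_pos: [0.5999, -0.1047, 0.1126]
eef_rot: [-0.025, 0.723, 0.026, 0.689]
wrist_force: [4.1, 0.9, -10.0]
width: 0.337
theta 52.1 radius 0.1012 joint7 1.91
t 14.43 pos [ 0.5999 -0.1047  0.1126] jawyaw 94.18 F [  4.1   0.9 -10. ] w 0.337
shift units [-0.074  -0.0006  0.1417] turn units [-0.01 -0.69 -0.04]
```

```bash
python3 -m inch '[[1,[-0.034,0,0.045],[0,-0.69,0]],[1,[-0.024,0,0.048],[0,0,0]],[1,[-0.018,0,0.05],[0,0,0]],[1,[0,0,0],[0,0,0]],[1,[0,0,0],[0,0,0]]]'
python3 -c "
from h import *
lever(90)"
```

```text
time_s: 14.85
tool_pos: [0.6104, -0.1039, 0.1196]
eef_rot: [-0.022, 0.724, 0.026, 0.689]
wrist_force: [-0.7, 0.3, 0.5]
width: 0.331
theta 59.2 radius 0.101 joint7 1.91
t 14.85 pos [ 0.6104 -0.1039  0.1196] jawyaw 93.89 F [-0.7  0.3  0.5] w 0.331
shift units [-0.0628  0.0006  0.2039] turn units [-0.08 -0.7  -0.12]
```

```bash
python3 - <<'E'
from h import *
from cell import manip
p,d=manip.snapshot("wrist"); ps,ds=manip.snapshot("scene"); cs=manip.get_calibration("scene")
c=manip.get_calibration("wrist");P,m=cloud(c,d)
hsv=cv2.cvtColor(p,cv2.COLOR_RGB2HSV)
r=((hsv[...,0]<8)|(hsv[...,0]>172))&(hsv[...,1]>140)&m
print('red',r.sum(),P[r].min(0),P[r].max(0),P[r].mean(0))
s=manip.observe();print(s['wrist_force'],s['tool_pos'])
u,v=proj(cs,[.64,-.06,.1]).astype(int)
cv2.imwrite("pics/s5.png",np.hstack([p[...,::-1],cv2.resize(ps[v-50:v+50,u-37:u+37,::-1],(284,384),interpolation=cv2.INTER_CUBIC)]))
E
```

```text
red 3381 [ 0.59433497 -0.12402264  0.00129169] [ 0.69402066 -0.0897998   0.14811688] [ 0.60227772 -0.10495499  0.14067198]
[-0.33928926  0.39301577 -3.79289249] [ 0.61130866 -0.10383243  0.12029522]
```

View pics/s5.png

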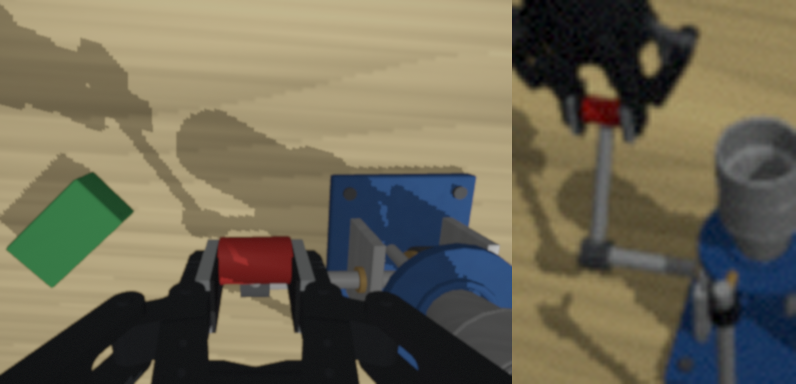

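The grip is still pinched between the pads (red at (255,260)) and the lever is at about 60°. I'll carry on.

```bash
python3 -m inch '[[1,[-0.03,0,0.05],[0,-0.7,0]],[1,[-0.025,0,0.055],[0,-0.4,0]],[1,[-0.016,0,0.06],[0,-0.3,0]],[1,[-0.01,0,0.05],[0,0,0]],[1,[-0.005,0,0.02],[0,0,0]]]'
python3 -c "
from h import *
lever(90)"
```

```text
time_s: 15.37
tool_pos: [0.6452, -0.1011, 0.133]
eef_rot: [-0.019, 0.707, 0.03, 0.706]
wrist_force: [-6.1, -0.8, -6.3]
width: 0.329
theta 80.5 radius 0.1016 joint7 1.91
t 15.37 pos [ 0.6452 -0.1011  0.133 ] jawyaw 93.94 F [-6.1 -0.8 -6.3] w 0.329
shift units [ 0.0005 -0.0016  0.0671] turn units [-0.06 -0.03 -0.22]
```

```bash
python3 -m inch '[[1,[-0.002,0,0.035],[0,0,-0.1]],[1,[0,0,0.03],[0,0,-0.1]],[1,[0,0,0.015],[0,0,0]],[1,[0,0,0.004],[0,0,0]]]'
python3 - <<'E'
from h import *
from cell import manip
lever(90)
p,d=manip.snapshot("wrist"); c=manip.get_calibration("wrist");P,m=cloud(c,d)
hsv=cv2.cvtColor(p,cv2.COLOR_RGB2HSV)
r=((hsv[...,0]<8)|(hsv[...,0]>172))&(hsv[...,1]>140)&m&(P[...,2]>.1)
print('red',r.sum(),P[r].min(0),P[r].max(0),P[r].mean(0))
ps,ds=manip.snapshot("top"); cs=manip.get_calibration("top");Q,m=cloud(cs,ds)
w=m&(Q[...,2]>.178)&(Q[...,2]<.20)&(np.hypot(Q[...,0]-.65,Q[...,1]-.015)<.04)
q=Q[w]; print('rim',len(q),q.mean(0),q.max(0),cv2.minEnclosingCircle(q[:,:2].astype(np.float32)))
E
```

```text
time_s: 15.7
tool_pos: [0.6516, -0.1008, 0.1336]
eef_rot: [-0.021, 0.72, 0.025, 0.693]
wrist_force: [-4.8, -0.5, -5.3]
width: 0.334
theta 84.2 radius 0.1013 joint7 1.89
t 15.7 pos [ 0.6516 -0.1008  0.1336] jawyaw 93.75 F [-4.8 -0.5 -5.3] w 0.334
shift units [ 0.0015 -0.0012  0.0413] turn units [-0.11 -0.53 -0.11]
red 3459 [ 0.62903725 -0.11714716  0.13909515] [ 0.65687789 -0.08701145  0.16069011] [ 0.63688913 -0.10226226  0.15506315]
rim 94 [0.65147059 0.01615041 0.18444632] [0.67846156 0.04274768 0.1919518 ] ((0.6512726545333862, 0.016314273700118065), 0.028465017676353455)
```

```bash
cat > chk.py <<'E'
from h import *
from cell import manip
lever(90)
p,d=manip.snapshot("wrist"); c=manip.get_calibration("wrist");P,m=cloud(c,d)
hsv=cv2.cvtColor(p,cv2.COLOR_RGB2HSV)
r=((hsv[...,0]<8)|(hsv[...,0]>172))&(hsv[...,1]>140)&m&(P[...,2]>.1)
q=P[r]; x=np.percentile(q,[1,99],axis=0); print('red lo/hi',x.round(4))
f=lambda v: np.hypot(q[:,0]-v[0],q[:,2]-v[1])-.01
from scipy.optimize import least_squares
g=least_squares(f,[x[0,0]+.01,x[1,2]-.01],loss='soft_l1',f_scale=.001).x
print('grip axis x,z',g.round(4),'lever deg',np.degrees(np.arctan2(g[1]-.05,.659-g[0])).round(1))
ps,ds=manip.snapshot("top"); cs=manip.get_calibration("top");Q,m=cloud(cs,ds)
w=m&(Q[...,2]>.178)&(Q[...,2]<.20)&(np.hypot(Q[...,0]-.65,Q[...,1]-.015)<.04)
q=Q[w]; print('rim',len(q),q.mean(0).round(4),q.max(0).round(4),cv2.minEnclosingCircle(q[:,:2].astype(np.float32)))
E
python3 -m inch '[[1,[0,0,0.04],[0,-0.5,0]],[1,[0,0,0.04],[0,-0.3,0]],[1,[0,0,0.03],[0,0,0]],[1,[0,0,0.01],[0,0,0]]]'
python3 chk.py
```

```text
time_s: 16.13
tool_pos: [0.6681, -0.0994, 0.1338]
eef_rot: [-0.019, 0.711, 0.028, 0.703]
wrist_force: [-6.7, -0.9, -1.6]
width: 0.334
theta 93.5 radius 0.1012 joint7 1.89
t 16.13 pos [ 0.6681 -0.0994  0.1338] jawyaw 93.75 F [-6.7 -0.9 -1.6] w 0.334
shift units [ 0.0044 -0.0024 -0.0249] turn units [-0.11 -0.16 -0.19]
red lo/hi [[ 0.6431 -0.1154  0.1496]
 [ 0.6612 -0.0868  0.1602]]
grip axis x,z [0.6536 0.1493] lever deg 86.9
rim 100 [0.6513 0.0161 0.1845] [0.6776 0.0428 0.1914] ((0.6504099369049072, 0.0164718609303236), 0.028485557064414024)
```

```bash
python3 -m inch '[[1,[0,0,0.015],[0,-0.1,-0.1]],[1,[0,0,0.01],[0,0,0]],[1,[0,0,0.01],[0,0,0]],[1,[0,0,0.008],[0,0,0]]]'
python3 chk.py; python3 chk.py
```

```text
time_s: 16.57
tool_pos: [0.6676, -0.0994, 0.1337]
eef_rot: [-0.022, 0.717, 0.028, 0.696]
wrist_force: [-5.2, -1.0, -1.9]
width: 0.33
theta 93.2 radius 0.1011 joint7 1.89
t 16.57 pos [ 0.6676 -0.0994  0.1337] jawyaw 94.01 F [-5.2 -1.  -1.9] w 0.33
shift units [ 0.0044 -0.0022 -0.0227] turn units [-0.05 -0.43 -0.14]
red lo/hi [[ 0.6433 -0.1154  0.1497]
 [ 0.6611 -0.0867  0.1603]]
grip axis x,z [0.6537 0.1493] lever deg 87.0
rim 87 [0.6524 0.019  0.1848] [0.6781 0.0427 0.1915] ((0.650458037853241, 0.01635402999818325), 0.028841985389590263)
theta 93.4 radius 0.1011 joint7 1.89
t 16.67 pos [ 0.6678 -0.0994  0.1337] jawyaw 94.0 F [-5.8 -0.8 -2.9] w 0.328
shift units [ 0.0043 -0.0022 -0.0236] turn units [-0.05 -0.42 -0.14]
red lo/hi [[ 0.6433 -0.1154  0.1496]
 [ 0.661  -0.0867  0.1603]]
grip axis x,z [0.6537 0.1493] lever deg 87.0
rim 88 [0.6536 0.0184 0.1844] [0.6771 0.0427 0.1914] ((0.6504594087600708, 0.01627126894891262), 0.02808234840631485)
```

```bash
python3 - <<'E'
from h import *
from cell import manip
ps,ds=manip.snapshot("scene"); cs=manip.get_calibration("scene")
u,v=proj(cs,[.64,-.06,.1]).astype(int)
cv2.imwrite("pics/s6.png",cv2.resize(ps[v-75:v+75,u-100:u+100,::-1],(800,600),interpolation=cv2.INTER_CUBIC))
E
python3 chk.py
```

```text
theta 93.3 radius 0.1011 joint7 1.89
t 16.82 pos [ 0.6677 -0.0994  0.1337] jawyaw 94.0 F [-5.7 -1.1 -2.8] w 0.331
shift units [ 0.0044 -0.0022 -0.0232] turn units [-0.05 -0.42 -0.14]
red lo/hi [[ 0.6432 -0.1154  0.1497]
 [ 0.6609 -0.0867  0.1602]]
grip axis x,z [0.6536 0.1493] lever deg 86.9
rim 86 [0.6535 0.0186 0.1848] [0.6782 0.0426 0.1905] ((0.650770366191864, 0.015626974403858185), 0.02842826209962368)
```

View pics/s6.png

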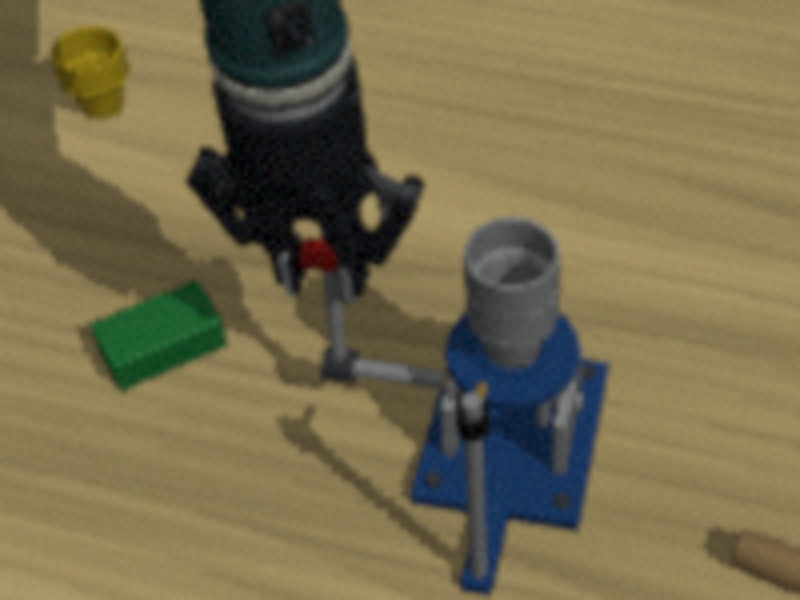

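The nested cups stand upright on the raised table (rim at (510,250)). The lever is upright with its grip pinched at (318,255), and it is holding steady. I'll hand in.

```bash
python3 -c "
from cell import manip
print(manip.job_done())"
```

```text
the job is handed in; nothing more can be done
None
```

The loose pewter cup is nested in the seat cup and released, and the lever is up with the fingers still holding it. I handed the job in at about 17 s of the 54 s allowed; no verdict is reported.

- **Nesting:** with the lift still down, the upper rim measured 0.169 m against the expected 0.168, and the cups' centres agreed to about 1 mm.
- **Lever:** the last camera check put it at about 87° (1.52 rad), unchanged over three checks. The gripper was still closed on the grip, with about 6 N at the wrist.
- **Table height:** I had no direct reading of the lift. The top camera put the nested rim at about 0.191 m at most, with a mean of 0.185, against the expected 0.186. That camera's highest rim points had read about 5 mm high on the seat cup earlier, so this fits the table being fully up.
- **Disagreement:** the angle worked out from the arm's own position was 93°, not 87°. The grip had crept a little between the pads, and I trusted the camera; both values are within the 0.2 rad allowed.
- **Tool tilt:** the tool ended tilted about 2°, which I left.
- **Bystanders:** the arm did not go near the jar, wax block or hammer. The wax block looked undisturbed in the last picture; I did not measure any of the three again.

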